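Open the humidifier's control cover and turn the sunken mist knob to its limit pin

TASK

In the cheese cellar, set the humidifier to its most mist: first lift the clear cover of the control box by its bar until its spring hinges take over and hold it wide open by themselves, then reach through the round guard hole and turn the sunken knob clockwise until its nose rests hard against the limit pin. Leave the cover standing open and do not shove the other things on the bench.

Things in the scene. Friction and masses are not known exactly. Their poses are not given: they have to be found in the camera images.
- console: grey control box, fixed, 230 mm wide (y), 180 mm deep (x -66 to +114). Origin: middle of underside; x from its low front to its high back, z up. Its top slopes 30 degrees down towards -x: normal = knob axis = (-0.5, 0, 0.866) in this frame. The top is a 4 mm aluminium guard plate with a round hole; a white dial floor with the knob lies 48 mm below the guard's top face.
- guard_hole (a point): centre of the 84 mm round hole in the guard plate, on its top face. The knob's axis runs through it, square to the sloping panel; the knob's top is 8 mm below the guard's top face, so only the fingers go in, along the panel's normal. Axes as console.
- cover_hinge (a point): middle of the cover's hinge line (parallel to the console's y) along the upper back edge of the panel, 155 mm above the bench, 100 mm uphill of the knob's axis. Opening swings the cover's front up and back to +x. Axes as console.
- cover_bar (a point): middle of the cover's handle: round steel bar 12 mm thick, 150 mm long, parallel to the hinge line and 226 mm from it, 38 mm free between it and the cover's front edge; 45 mm above the bench when shut. Axes turn with the cover: y along the bar, x towards the hinge, z out of the cover's outer face (when shut: the panel's normal).
- cover (a joint): cover's opening, rad: 0 shut, 1.95 fully open. Clear pane in a steel frame, 230 x 182 x 10 mm, about 0.6 kg. Spring hinges push with a steady moment: below a balance point, somewhere from 1.2 to 1.5, it falls shut; beyond it the springs slowly raise it to 1.95 and hold it. Lifting takes 1 to 3 N at the bar.
- knob_grip (a point): on the axis of the black knob at gripping height, 32 mm above the dial floor, 8 mm below its top. Grip bar 12 mm thick, 42 long, 31 high, on a 40 mm disc whose top is 9 mm above the floor. Axes turn with it: x along the bar towards its nose, z outward along its axis. Friction 0.06 N m; stays where left; must go 2.2 to 2.9 rad clockwise (seen from outside) to its stop.
- knob_nose (a point): tip of the knob's nose, a small lug at the foot of one end of the grip bar, 28 mm from the axis, 6 mm above the dial floor. A white line on the knob's top points the same way. Axes as knob_grip.
- limit_seat (a point): where the nose's tip stands when the nose touches the limit pin: 28 mm from the knob's axis, 6 mm above the dial floor. The pin (dark steel, 6 mm thick, 8 mm high, 26 mm from the axis) stands 0.27 rad further clockwise. It is set differently each time, does not move, and is felt as a sharp rise of the turning moment.
- cheese_big: bystander: large cheese wheel, 170 mm across, 70 mm high, beside the box. Origin: middle of its underside.
- cheese_small: bystander: small cheese wheel, 100 mm across, 45 mm high. Origin: middle of its underside.
- brine: bystander: clear brine bottle, 70 mm across, 190 mm high. Origin: middle of its underside.
- jar: bystander: glass jar with steel cap, 66 mm across, 85 mm high. Origin: middle of its underside.
- brush: bystander: wooden brush about 200 mm long, lying. Origin: about its middle, on the bench.
- trier: bystander: cheese trier: wooden cross-handle 85 mm long with a 12 mm steel tube, about 145 mm long, lying, 18 mm high. Origin: about its middle, on the bench.

How it is judged:
By the outcome, as a careful person would: the job done as asked, in the order asked, and still so for the second after the job is handed in, with the robot touching nothing.
It also fails if it takes over 67 s, if anything falls off the work surface, if the arm or the gripper's body presses on something with over 40 N, if the wrist force passes 120 N, or if a joint passes its speed limit or range.

ROBOT

A 6-joint arm with a two-finger parallel gripper is mounted at the origin on the work surface. World frame = base frame: x ahead of the robot, y to its left, z up, the work surface at z = 0. Lengths are in m, angles in rad, forces in N, time in s.
With the tool pointing down it reaches from about 0.3 to 0.75 m from the base axis. Payload 8.5 kg.
Tool frame: the origin (TCP) lies on the centre line of the jaws, within the pads' length; the fingertips stand 19 mm ahead of it and the grasp point (between the pads) is the TCP (tcp_to_tips is the distance from the TCP to the fingertips, in m); z points along the fingers, y is the line along which they close (so a half turn about z gives the same grasp; the last joint's range is limited). The gripper opens to 85 mm and grips with 20 to 120 N. Pads are 22 mm wide; open, the fingers measure 114 mm over their backs; the gripper's body (76 mm by 85 mm) begins 54 mm behind the grasp point. The pads swing forward as they close: fully open they stand 13 mm farther back than shut.
Start: joints at [-1.363, 0.381, 1.297, -0, 1.464, -0.215], TCP at [0.226, -0.502, 0.211] pointing down, gripper open.
Joint ranges: [-3.11, 3.11], [-0.89, 2.33], [0.22, 2.48], [-1.42, 4.56], [0.17, 2.85], [-2.88, 2.88]. Speed limits (rad/s): [2.39, 2.39, 3.14, 3.14, 3.14, 3.14].

INTERFACE

Orientations are given as [roll, pitch, yaw] about the fixed x, y, z axes, in that order (R = Rz(yaw) Ry(pitch) Rx(roll)).
In Python, from plant import get_state, capture, sign_off, tcp_to_tips gives the robot as it stands.
- The arm moves only by the tool carry_out, never from a script. Its argument "moves" is a list of rows, each a list of 3 entries, a list of its own where there are three numbers: the shift along the tool's x, y, z normalised to -1 to 1, where 1 is 0.05 m, then the turn, a rotation vector about the tool's x, y, z normalised to -1 to 1, where 1 is 6 degrees, then the closure, from -1 (fully open) to 1 (shut), so that 0 is half open. In form: [[[dx, dy, dz], [wx, wy, wz], gripper], ...]. A call has 1 to 12 rows; each row shifts and turns the commanded pose from where the row before left it, along the tool's axes as they then stand; what a row does not reach is not made up. A row lasts 1/10 s, in which the tool goes at most 50 mm and 8.59 degrees, less where a joint would pass 70% of its speed; a pose out of reach is approached as far as the arm can. A call with a number of a shift or a turn outside -1 to 1 is refused whole. A call with a gripper value outside its range is refused whole. The fingers move at their own pace and stop on an object; the grip force is fixed at half the most. Time passes only in rows, so rows that do not move let the fingers close. It gives the time, the measured TCP pose, the force, the opening and the grip force at its end, in the units of the state.
- get_state(): the state, without advancing time (a new reading comes with each control period).
- capture(name): name is "side" or "top"; returns a dict with "image" (384x512x3 uint8, red, green, blue), "depth" (384x512 float32, m along the optical axis (not along the pixel's ray), 0 where there is no reading), "K" (3x3 intrinsics, pixels), "eye" and "orientation" of the camera in the world. Camera axes: x right, y down, z forward; pixel columns grow to the right and rows downward; lengths in m; the calibration is good to about 2 mm. A picture is of the moment at which its call begins.
- sign_off(): hands the job in; it is judged then, once.
The state is a dict: "t": time; "qpos": joint angles; "qd": joint speeds; "effort": joint torques, N m; "tool_pos": TCP position; "tool_rot": TCP orientation; "force": force on the tool from outside, world axes, zero at the start; "moment": the same for the moment, N m; "grip_width": finger opening in m; "grasp_force": force on a finger pad.
Only numpy, scipy, OpenCV 4.12 (cv2) and the standard library are available. Lean on these libraries where they do the work, as an engineer would, in place of code of your own. Each camera call takes 0.05 s, during which the arm holds its last target. There are 200 camera calls.

## Working session

There is one attempt and no reset: what is moved stays moved. The work goes in short steps, Python scripts to look and compute and a tool call to move; the robot and the scene stay as the last step left them, time stands still between calls to the robot, and variables do not carry over. Pictures are saved under pics/ and viewed, at most 13 in all, crops included, and the job is handed in when it is done.

Besides the shell and the picture viewer there is one more tool, called after "Call:" by a JSON object that holds its "api" and its "payload", one argument or row to a line. carry_out: Moves the arm, as the interface text tells. Scaled input: -1 to 1 covers 0.05 m each way for a shift and 6 degrees each way for a turn. Its arguments: {"type":"object","properties":{"moves":{"type":"array","items":{"type":"array"}}},"required":["moves"]}

```bash
mkdir -p pics; ls
cat > h.py <<'E'
import numpy as np,cv2
from scipy.spatial.transform import Rotation as R
from plant import *
def snap(n,f):
    c=capture(n); cv2.imwrite(f'pics/{f}.png',c['image'][:,:,::-1]); np.savez(f'pics/{f}.npz',**c); return c
def rot(o):
    o=np.array(o,float)
    return o if o.shape==(3,3) else (R.from_euler('xyz',o).as_matrix() if o.size==3 else R.from_quat(o).as_matrix())
def ray(c,u,v):
    return rot(c['orientation'])@np.linalg.solve(c['K'],[u,v,1.]), np.array(c['eye'])
def pt(c,u,v,d=None):
    r,e=ray(c,u,v); d=c['depth'][int(v),int(u)] if d is None else d; return e+r*d
def proj(c,p):
    q=c['K']@(rot(c['orientation']).T@(np.array(p)-c['eye'])); return q[:2]/q[2]
E
python3 - <<'E'
from h import *
a=snap('top','top0');b=snap('side','side0')
for c in(a,b):print(c['eye'],c['orientation'],c['K'])
print(get_state())
cv2.imwrite('pics/both0.png',np.hstack([cv2.resize(a['image'],(400,300)),cv2.resize(b['image'],(400,300))])[:,:,::-1])
E
```

```text
pics
[0.50179891 0.01642157 1.0702602 ] [-3.05136892 -0.01389616 -1.58390872] [[418.39802819   0.         245.24839137]
 [  0.         418.39802819 198.19629991]
 [  0.           0.           1.        ]]
[0.33814169 0.76721941 0.61519346] [-2.11911251  0.00956344 -2.82782216] [[389.25369133   0.         260.90577639]
 [  0.         389.25369133 188.91718752]
 [  0.           0.           1.        ]]
{'t': 0.1, 'qpos': array([-1.36333236e+00,  3.81151324e-01,  1.29813538e+00,  2.18181011e-05,
        1.46358351e+00, -2.15279490e-01]), 'qd': array([-2.96057468e-03, -8.68491212e-04, -6.83952850e-04,  3.96261572e-05,
       -1.16530770e-03, -3.54082865e-04]), 'effort': array([ 4.52457665e-03, -4.49221051e+01, -2.31655133e+01, -1.41961841e-04,
        3.66785229e-03,  3.09713710e-05]), 'tool_pos': array([ 0.22560214, -0.50130566,  0.21017806]), 'tool_rot': array([-3.14034921e+00, -2.94102701e-04,  4.22740926e-01]), 'force': array([ 0.73685651,  0.1400485 , -0.73054112]), 'moment': array([-0.03144852, -0.01766148,  0.01556304]), 'grasp_force': 0.0, 'grip_width': 0.0858611652555298}
```

View pics/top0.png

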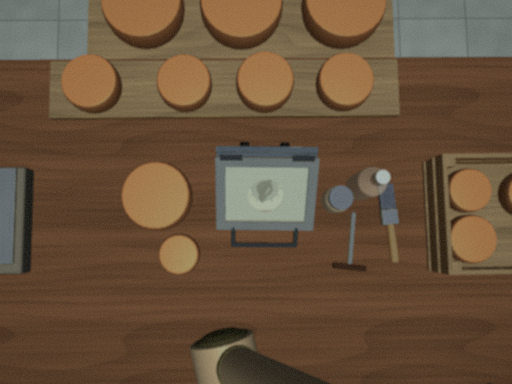

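View pics/side0.png

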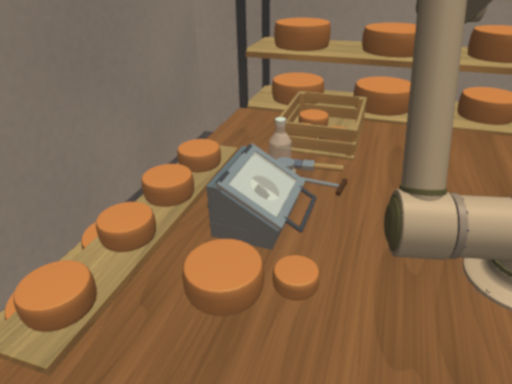

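The top view shows the console at (267,190), with the bar from (232,244) to (297,245). The big cheese is at (156,195), the small one at (179,254), the jar at (340,199), the bottle at (375,180), the trier at (350,245) and the brush at (391,220). The side view shows the bar at about (305,210).

Run:
```python
from h import *
a=dict(np.load('pics/top0.npz'));b=dict(np.load('pics/side0.npz'))
A=cv2.resize(a['image'][135:255,205:325],(400,400),interpolation=2)
B=cv2.resize(b['image'][140:250,205:315],(400,400),interpolation=2)
cv2.imwrite('pics/crop0.png',np.hstack([A,B])[:,:,::-1])
for u,v in[(232,245),(264,244),(297,245),(156,195),(179,254),(340,199),(382,177),(218,150),(318,150),(220,225),(310,225),(265,190)]:print(u,v,pt(a,u,v).round(4))
print()
for u,v in[(314,197),(302,210),(290,228),(280,232)]:print(u,v,pt(b,u,v).round(4))
```

```text
232 245 [0.4805 0.0346 0.051 ]
264 244 [ 0.4818 -0.0431  0.0482]
297 245 [ 0.4782 -0.1236  0.0467]
156 195 [0.6022 0.2148 0.0708]
179 254 [0.4603 0.1637 0.0434]
340 199 [ 0.5862 -0.2231  0.0851]
382 177 [ 0.6236 -0.2901  0.1868]
218 150 [0.694  0.062  0.1478]
318 150 [ 0.6908 -0.1613  0.1519]
220 225 [0.5284 0.062  0.0791]
310 225 [ 0.5257 -0.151   0.08  ]
265 190 [ 0.606  -0.0434  0.1184]

314 197 [ 0.4787 -0.1081  0.0535]
302 210 [ 0.5102 -0.113   0.0018]
290 228 [ 0.5213 -0.0223  0.0027]
280 232 [ 5.425e-01 -2.100e-03 -3.000e-04]
```

View pics/crop0.png

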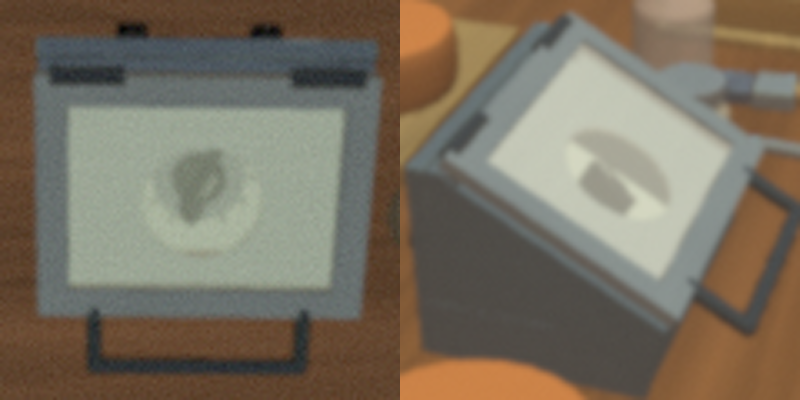

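In the crops, the bar's top-view ends are (231.4,245) and (297,245). Its side-view ends are about (314.5,196.5) on the far side and (301.3,229) on the near side.

Run:
```python
from h import *
a=dict(np.load('pics/top0.npz'));b=dict(np.load('pics/side0.npz'))
def tri(pa,pb):
    M=[];y=[]
    for c,p in((a,pa),(b,pb)):
        r,e=ray(c,*p); r/=np.linalg.norm(r);P=np.eye(3)-np.outer(r,r);M.append(P);y.append(P@e)
    x=np.linalg.lstsq(np.vstack(M),np.hstack(y),rcond=None)[0];return x,proj(a,x)-pa,proj(b,x)-pb
print(tri((231.8,245),(301.3,229)));print(tri((297,245),(314,197)))
# plane of cover from both depth maps
for c,n in((a,'top'),(b,'side')):
    H,W=c['depth'].shape;u,v=np.meshgrid(np.arange(W),np.arange(H))
    q=np.stack([u,v,np.ones_like(u)],-1)@np.linalg.inv(c['K']).T*c['depth'][...,None]
    p=(q@rot(c['orientation']).T+c['eye']).reshape(-1,3)
    m=(p[:,0]>.53)&(p[:,0]<.68)&(p[:,1]>-.14)&(p[:,1]<.05)&(p[:,2]>.06);s=p[m];ce=s.mean(0)
    for _ in range(5):
        ce=np.median(s,0) if _==0 else s.mean(0);n_=np.linalg.svd(s-ce,full_matrices=False)[2][2];n_*=np.sign(n_[2]);s=s[abs((s-ce)@n_)<.006]
    print(n,len(s),ce,n_)
    o=p[(p[:,0]>.4)&(p[:,0]<.8)&(p[:,1]>-.19)&(p[:,1]<.12)&(p[:,2]>.13)&(p[:,2]<.3)];print('high',o.min(0),o.max(0),o[o[:,2]>.14].mean(0))
    # near bar
    m=(p[:,0]>.46)&(p[:,0]<.5)&(p[:,1]>-.14)&(p[:,1]<.06)&(p[:,2]>.035)&(p[:,2]<.07);print('bar',m.sum(),p[m].mean(0),np.polyfit(p[m][:,1],p[m][:,0],1),p[m].min(0),p[m].max(0))
```

```text
(array([0.48042068, 0.0351001 , 0.05044698]), array([0.00259317, 0.01196497]), array([-0.0124633 , -0.00056237]))
(array([ 0.47968219, -0.12369272,  0.04378353]), array([-0.13728017, -0.61870426]), array([0.56994984, 0.01002683]))
top 5581 [ 0.60588224 -0.04456316  0.12069902] [-0.50842259  0.01094202  0.86103818]
high [ 0.61238273 -0.16196566  0.13001304] [0.70328975 0.06793909 0.16731338] [ 0.66905831 -0.04744952  0.15112834]
bar 390 [ 0.48148939 -0.04315882  0.05116161] [0.01397672 0.48209261] [ 0.47348433 -0.12358812  0.0432484 ] [0.4997803  0.03715693 0.06559052]
side 2905 [ 0.60468718 -0.04056525  0.12022212] [-0.50820009  0.01140682  0.86116349]
high [ 0.6129016  -0.1647131   0.13000773] [0.7069143  0.07186278 0.16718199] [ 0.6672111  -0.02726574  0.15199682]
bar 238 [ 0.48465087 -0.03373198  0.05230738] [0.01045631 0.48500358] [ 0.47618254 -0.12005337  0.04408986] [0.49954051 0.04034962 0.06273699]
```

```bash
cat >> h.py <<'E'
psi=-0.018
def toolR(deg,yaw=psi):
    "tool z in console xz-plane at deg above horizontal, tool x = console y"
    a=np.radians(deg);z=np.array([np.cos(a),0,np.sin(a)]);x=np.array([0,1.,0]);y=np.cross(z,x)
    return R.from_euler('z',yaw)*R.from_matrix(np.c_[x,y,z])
def plan(p1,R1,n,g,p0=None,R0=None):
    s=get_state();p0=s['tool_pos'] if p0 is None else np.array(p0);R0=R.from_euler('xyz',s['tool_rot']) if R0 is None else R0
    w=(R0.inv()*R1).as_rotvec()/n;step=(np.array(p1)-p0)/n;rows=[]
    for i in range(n):
        d=(R0*R.from_rotvec(w*i)).inv().apply(step)
        rows.append([[round(v/.05,2)+0. for v in d],[round(np.degrees(v)/6,2)+0. for v in w],g])
    print(str(rows).replace(' ',''))
E
python3 -c "
from h import *
plan([.38,-.044,.2],toolR(-45),20,-1)"
```

```text
[[[np.float64(0.33),np.float64(-0.35),np.float64(0.01)],[np.float64(-0.33),np.float64(0.21),np.float64(-0.51)],-1],[[np.float64(0.35),np.float64(-0.34),np.float64(0.01)],[np.float64(-0.33),np.float64(0.21),np.float64(-0.51)],-1],[[np.float64(0.36),np.float64(-0.32),np.float64(0.0)],[np.float64(-0.33),np.float64(0.21),np.float64(-0.51)],-1],[[np.float64(0.38),np.float64(-0.3),np.float64(0.0)],[np.float64(-0.33),np.float64(0.21),np.float64(-0.51)],-1],[[np.float64(0.4),np.float64(-0.28),np.float64(0.0)],[np.float64(-0.33),np.float64(0.21),np.float64(-0.51)],-1],[[np.float64(0.41),np.float64(-0.25),np.float64(0.0)],[np.float64(-0.33),np.float64(0.21),np.float64(-0.51)],-1],[[np.float64(0.42),np.float64(-0.23),np.float64(0.0)],[np.float64(-0.33),np.float64(0.21),np.float64(-0.51)],-1],[[np.float64(0.43),np.float64(-0.21),np.float64(0.0)],[np.float64(-0.33),np.float64(0.21),np.float64(-0.51)],-1],[[np.float64(0.45),np.float64(-0.19),np.float64(0.0)],[np.float64(-0.33),np.float64(0.21),np.float64(-0.51)],-1],[[np.float64(0.45),np.float64(-0.16),np.float64(0.01)],[np.float64(-0.33),np.float
[... 467 characters left out ...]
.float64(-0.51)],-1],[[np.float64(0.48),np.float64(-0.04),np.float64(0.04)],[np.float64(-0.33),np.float64(0.21),np.float64(-0.51)],-1],[[np.float64(0.48),np.float64(-0.02),np.float64(0.05)],[np.float64(-0.33),np.float64(0.21),np.float64(-0.51)],-1],[[np.float64(0.48),np.float64(0.01),np.float64(0.06)],[np.float64(-0.33),np.float64(0.21),np.float64(-0.51)],-1],[[np.float64(0.48),np.float64(0.03),np.float64(0.07)],[np.float64(-0.33),np.float64(0.21),np.float64(-0.51)],-1],[[np.float64(0.47),np.float64(0.05),np.float64(0.08)],[np.float64(-0.33),np.float64(0.21),np.float64(-0.51)],-1],[[np.float64(0.47),np.float64(0.07),np.float64(0.1)],[np.float64(-0.33),np.float64(0.21),np.float64(-0.51)],-1]]
```

Call:
{"api": "carry_out", "payload": {
  "moves": [
    [[0.33,-0.35,0],[-0.33,0.21,-0.51],-1],
    [[0.35,-0.34,0],[-0.33,0.21,-0.51],-1],
    [[0.36,-0.32,0],[-0.33,0.21,-0.51],-1],
    [[0.38,-0.3,0],[-0.33,0.21,-0.51],-1],
    [[0.4,-0.28,0],[-0.33,0.21,-0.51],-1],
    [[0.41,-0.25,0],[-0.33,0.21,-0.51],-1],
    [[0.42,-0.23,0],[-0.33,0.21,-0.51],-1],
    [[0.43,-0.21,0],[-0.33,0.21,-0.51],-1],
    [[0.45,-0.19,0],[-0.33,0.21,-0.51],-1],
    [[0.45,-0.16,0],[-0.33,0.21,-0.51],-1]
  ]
}}

```text
t: 1.1
tool_pos: [0.3027, -0.2716, 0.2066]
tool_rot: [2.751, -0.115, 0.989]
force: [0.2, -0.3, 1.0]
grip_width: 0.0851
grasp_force: 0.0
```

Call:
{"api": "carry_out", "payload": {
  "moves": [
    [[0.46,-0.14,0],[-0.33,0.21,-0.51],-0.2],
    [[0.47,-0.11,0],[-0.33,0.21,-0.51],-0.2],
    [[0.47,-0.09,0],[-0.33,0.21,-0.51],-0.2],
    [[0.48,-0.06,0],[-0.33,0.21,-0.51],-0.2],
    [[0.48,-0.04,0],[-0.33,0.21,-0.51],-0.2],
    [[0.48,-0.02,0.05],[-0.33,0.21,-0.51],-0.2],
    [[0.48,0,0.05],[-0.33,0.21,-0.51],-0.2],
    [[0.48,0.03,0.05],[-0.33,0.21,-0.51],-0.2],
    [[0.47,0.05,0.1],[-0.33,0.21,-0.51],-0.2],
    [[0.47,0.07,0.1],[-0.33,0.21,-0.51],-0.2]
  ]
}}

```text
t: 2.1
tool_pos: [0.3758, -0.0422, 0.2076]
tool_rot: [2.362, -0.001, 1.553]
force: [0.7, -0.6, 0.2]
grip_width: 0.0512
grasp_force: 0.0
```

```bash
sed -i 's/round(v\/.05,2)+0./float(round(v\/.05,2))/;s/round(np.degrees(v)\/6,2)+0./float(round(np.degrees(v)\/6,2))/' h.py
python3 -c "
from h import *
s=get_state();print(s)
print((R.from_euler('xyz',s['tool_rot']).inv()*toolR(-45)).as_rotvec())
plan([.481,-.044,.048],toolR(-45),5,-.2)"
```

```text
{'t': 2.1, 'qpos': array([-0.90305013, -0.24047795,  2.26506229,  0.88639732,  0.77940435,
       -1.4325327 ]), 'qd': array([ 0.7321325 ,  0.04115993,  0.24985262,  0.62880487, -0.52465521,
       -0.59541966]), 'effort': array([ -5.02140552,  -6.51417151, -20.15152931,   0.48667828,
         0.48710212,   0.81442829]), 'tool_pos': array([ 0.3758026 , -0.04221767,  0.20760045]), 'tool_rot': array([ 2.36201236e+00, -8.12428388e-04,  1.55310303e+00]), 'force': array([ 0.7401365 , -0.60458217,  0.19940747]), 'moment': array([0.04039585, 0.33635489, 0.01624244]), 'grasp_force': 0.0, 'grip_width': 0.05118553853285551}
[-0.00581799 -0.00079238 -0.0003553 ]
[[[-0.0,-0.15,0.75],[-0.01,-0.0,-0.0],-0.2],[[-0.0,-0.15,0.75],[-0.01,-0.0,-0.0],-0.2],[[0.0,-0.15,0.75],[-0.01,-0.0,-0.0],-0.2],[[0.0,-0.15,0.75],[-0.01,-0.0,-0.0],-0.2],[[0.0,-0.15,0.75],[-0.01,-0.0,-0.0],-0.2]]
```

Call:
{"api": "carry_out", "payload": {
  "moves": [
    [[0,-0.35,0.4],[0,0,0],0.28],
    [[0,-0.4,0.4],[0,0,0],0.28],
    [[0,0,0.4],[0,0,0],0.28],
    [[0,0,0.2],[0,0,0],0.28],
    [[0,0,0],[0,0,0],0.28],
    [[0,0,0],[0,0,0],0.28]
  ]
}}

```text
t: 2.7
tool_pos: [0.3985, -0.043, 0.1337]
tool_rot: [2.363, -0.003, 1.553]
force: [0.3, 0.5, 0.7]
grip_width: 0.031
grasp_force: 0.0
```

```bash
python3 -c "
from h import *
s=get_state();print(s['qpos'],s['tool_pos'],s['grip_width'])
plan([.481,-.044,.047],toolR(-45),5,.28)
b=snap('side','s1')
cv2.imwrite('pics/s1c.png',cv2.resize(b['image'][110:270,200:420],(770,560),interpolation=2)[:,:,::-1])"
```

```text
[-0.79856679  0.04500536  2.39938474  1.41995135  0.52546902 -2.00985061] [ 0.39845749 -0.04302735  0.13368514] 0.030993219614556578
[[[0.0,-0.01,0.48],[-0.01,-0.0,-0.0],0.28],[[0.0,-0.01,0.48],[-0.01,-0.0,-0.0],0.28],[[0.0,-0.01,0.48],[-0.01,-0.0,-0.0],0.28],[[0.0,-0.01,0.48],[-0.01,-0.0,-0.0],0.28],[[0.0,-0.01,0.48],[-0.01,-0.0,-0.0],0.28]]
```

View pics/s1c.png

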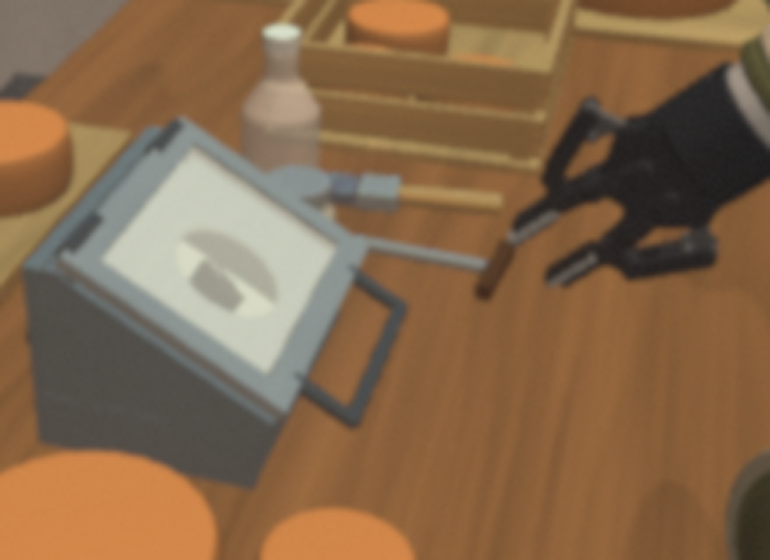

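The side view shows the pads near (530,245), level with the bar, which runs from (400,305) to (355,415). Nothing is in the way. At this tilt the wrist is near a singularity, so I'll point the tool more steeply.

```bash
python3 -c "
from h import *
b=np.array([.481,-.044,.047]);p=b-.07*toolR(-65).apply([0,0,1]);print(p)
plan(p,toolR(-65),6,.28);plan(b,toolR(-65),5,.28,p,toolR(-65))"
```

```text
[ 0.45142151 -0.04346753  0.11044155]
[[[0.0,0.07,0.18],[0.55,-0.0,-0.0],0.28],[[0.0,0.08,0.18],[0.55,-0.0,-0.0],0.28],[[0.0,0.09,0.17],[0.55,-0.0,-0.0],0.28],[[0.0,0.1,0.17],[0.55,-0.0,-0.0],0.28],[[0.0,0.11,0.16],[0.55,-0.0,-0.0],0.28],[[0.0,0.12,0.15],[0.55,-0.0,-0.0],0.28]]
[[[-0.0,-0.0,0.28],[0.0,0.0,0.0],0.28],[[-0.0,-0.0,0.28],[0.0,0.0,0.0],0.28],[[-0.0,-0.0,0.28],[0.0,0.0,0.0],0.28],[[-0.0,-0.0,0.28],[0.0,0.0,0.0],0.28],[[-0.0,-0.0,0.28],[0.0,0.0,0.0],0.28]]
```

Call:
{"api": "carry_out", "payload": {
  "moves": [
    [[0,0.08,0.18],[0.55,0,0],0.28],
    [[0,0.08,0.18],[0.55,0,0],0.28],
    [[0,0.09,0.17],[0.55,0,0],0.28],
    [[0,0.1,0.17],[0.55,0,0],0.28],
    [[0,0.1,0.16],[0.55,0,0],0.28],
    [[0,0.12,0.15],[0.55,0,0],0.28],
    [[0,0,0],[0,0,0],0.28],
    [[0,0,0],[0,0,0],0.28]
  ]
}}

```text
t: 3.55
tool_pos: [0.4486, -0.0435, 0.1115]
tool_rot: [2.691, -0.005, 1.554]
force: [-0.3, -0.5, 0.6]
grip_width: 0.0302
grasp_force: 0.0
```

```bash
python3 -c "
from h import *
s=get_state();print(s['qpos'],s['tool_pos'],s['tool_rot'],s['grip_width'])
plan([.481,-.044,.047],toolR(-65),5,.28)"
```

```text
[-0.49318385  0.17827053  2.05422205  0.40544831  0.54182238 -0.78614736] [ 0.4485891  -0.04349216  0.11149518] [ 2.69132748 -0.00456203  1.55448014] 0.030230452788289824
[[[-0.0,0.0,0.29],[0.03,-0.01,-0.0],0.28],[[-0.0,0.01,0.29],[0.03,-0.01,-0.0],0.28],[[-0.0,0.01,0.29],[0.03,-0.01,-0.0],0.28],[[-0.0,0.01,0.29],[0.03,-0.01,-0.0],0.28],[[0.0,0.01,0.29],[0.03,-0.01,-0.0],0.28]]
```

Call:
{"api": "carry_out", "payload": {
  "moves": [
    [[0,0,0.28],[0,0,0],0.28],
    [[0,0,0.28],[0,0,0],0.28],
    [[0,0.02,0.28],[0,0,0],0.28],
    [[0,0.02,0.28],[0,0,0],0.28],
    [[0,0,0.28],[0,0,0],0.28],
    [[0,0,0],[0,0,0],0.28],
    [[0,0,0],[0,0,0],0.28]
  ]
}}

```text
t: 4.25
tool_pos: [0.4804, -0.0439, 0.0492]
tool_rot: [2.693, -0.005, 1.553]
force: [0.0, -0.0, 0.3]
grip_width: 0.0307
grasp_force: 0.0
```

Call:
{"api": "carry_out", "payload": {
  "moves": [
    [[0,0,0],[0,0,0],0.5],
    [[0,0,0],[0,0,0],0.7],
    [[0,0,0],[0,0,0],0.9],
    [[0,0,0],[0,0,0],1],
    [[0,0,0],[0,0,0],1]
  ]
}}

```text
t: 4.75
tool_pos: [0.4813, -0.0438, 0.0491]
tool_rot: [2.692, -0.005, 1.554]
force: [0.3, -0.2, 0.4]
grip_width: 0.0003
grasp_force: 0.0
```

```bash
python3 -c "
from h import *
s=get_state();print(s)
b=snap('side','s2')
cv2.imwrite('pics/s2c.png',cv2.resize(b['image'][130:250,240:360],(500,500),interpolation=2)[:,:,::-1])"
```

```text
{'t': 4.75, 'qpos': array([-0.44825251,  0.36419805,  2.06229449,  0.56249875,  0.35519646,
       -0.92540476]), 'qd': array([-0.00046603,  0.00152063,  0.00089681, -0.00027398, -0.00149745,
       -0.00037612]), 'effort': array([-1.46940787e-02, -3.24462211e+01, -1.15581322e+01,  3.49748712e-01,
       -7.40439557e-01, -1.67030294e-04]), 'tool_pos': array([ 0.48130524, -0.04384645,  0.04905987]), 'tool_rot': array([ 2.69241925, -0.00465859,  1.55417368]), 'force': array([ 0.25036641, -0.19304069,  0.41778267]), 'moment': array([0.03022205, 0.20917951, 0.006778  ]), 'grasp_force': 0.0, 'grip_width': 0.00028642292054965657}
```

View pics/s2c.png

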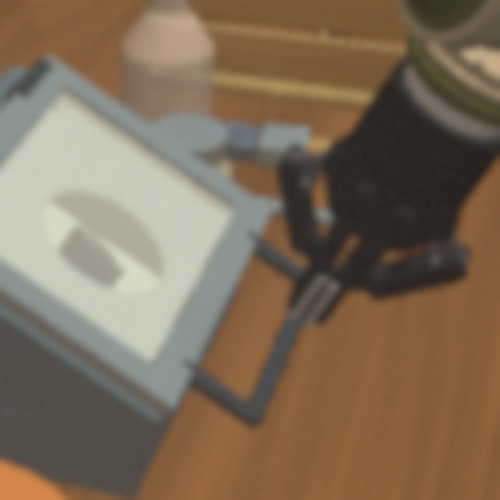

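The crop shows the closed fingertips near (318,305), just on the robot's side of the bar line, and the opening reads 0. The bar wasn't caught, so I'll compare the projections.

```bash
python3 -c "
from h import *
b=dict(np.load('pics/side0.npz'));a=dict(np.load('pics/top0.npz'))
s=get_state();Rt=R.from_euler('xyz',s['tool_rot']);print(tcp_to_tips, Rt.as_matrix().round(3))
cr=lambda q:((q-[240,130])*500/120).round(0)
for d in(0,.019):print('tool',d,cr(proj(b,s['tool_pos']+Rt.apply([0,0,d]))))
for y in(.031,-.044,-.119):print('bar',cr(proj(b,[.481-.018*(-.044-y),y,.046])),proj(a,[.481,y,.046]))
"
```

```text
0.019 [[ 0.017  0.901  0.434]
 [ 1.    -0.017 -0.003]
 [ 0.005  0.434 -0.901]]
tool 0 [283. 339.]
tool 0.019 [268. 359.]
bar [253. 414.] [233.51905968 244.7107055 ]
bar [283. 343.] [264.32015831 244.29571281]
bar [310. 280.] [295.05323606 243.8816366 ]
```

```bash
python3 -c "
from h import *
b=dict(np.load('pics/s1.npz'))
Rt=R.from_euler('xyz',[2.363,-.003,1.553])
for d in(-.05,0,.019):print(((proj(b,np.array([.3985,-.043,.1337])+Rt.apply([0,0,d]))-[200,110])*3.5).round())
b=dict(np.load('pics/s2.npz'));s=get_state();Rt=R.from_euler('xyz',s['tool_rot'])
for u,v in[(315,295),(318,305),(305,300),(318,280),(340,255)]:
  p=pt(b,240+u*.24,130+v*.24);print(u,v,p,Rt.inv().apply(p-s['tool_pos']))
a=snap('top','t2');A=a['image'][190:270,220:310]
cv2.imwrite('pics/t2c.png',cv2.resize(A,(540,480),interpolation=2)[:,:,::-1])
for d in(0,.019):print('top',(proj(a,s['tool_pos']+Rt.apply([0,0,d]))-[220,190])*6)
"
```

```text
[563. 235.]
[504. 273.]
[483. 287.]
315 295 [ 0.46246699 -0.03562715  0.08980709] [ 0.00809638  0.00059909 -0.0449549 ]
318 305 [ 0.46015449 -0.03504887  0.08354713] [ 0.00860672 -0.00421136 -0.0403215 ]
305 300 [ 0.46793247 -0.0341956   0.08611499] [ 0.00960137  0.00389441 -0.03926031]
318 280 [ 0.46102196 -0.03331444  0.10201053] [ 0.01044195  0.00455635 -0.0565824 ]
340 255 [ 0.47617518 -0.22550588  0.00275013] [-0.18193426 -0.02161632  0.03998975]
top [265.97134034 325.15363104]
top [263.30000361 304.20036189]
```

View pics/t2c.png

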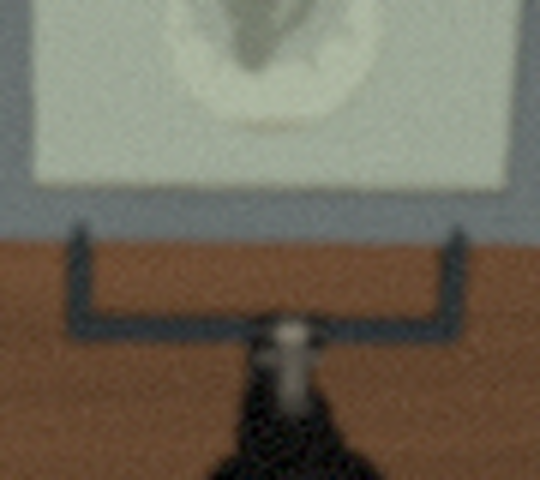

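In the top crop the fingertips are near (288,318), about on the bar and 20 px to the right of where the pose puts them. In both views the gripper sits off its reported position, so I'll triangulate the tip.

```bash
python3 -c "
from h import *
a=dict(np.load('pics/t2.npz'));b=dict(np.load('pics/s2.npz'));s=get_state();Rt=R.from_euler('xyz',s['tool_rot'])
for u,v in[(292,322),(290,330),(292,345),(292,370),(292,395),(265,325),(265,345),(320,350)]:
  p=pt(a,220+u/6,190+v/6);print(u,v,p,Rt.inv().apply(p-s['tool_pos']))
# all side-depth points near the tool axis
H,W=b['depth'].shape
for c in(a,b):
  u,v=np.meshgrid(np.arange(W),np.arange(H))
  q=np.stack([u,v,np.ones_like(u)],-1)@np.linalg.inv(c['K']).T*c['depth'][...,None]
  p=(q@rot(c['orientation']).T+c['eye']).reshape(-1,3);l=Rt.inv().apply(p-s['tool_pos'])
  m=(abs(l[:,0])<.03)&(abs(l[:,1])<.04)&(l[:,2]>-.14)&(l[:,2]<.03)&(p[:,2]>.02)
  l=l[m]
  for k in np.arange(-.14,.03,.01):
    t=l[(l[:,2]>=k)&(l[:,2]<k+.01)]
    if len(t):print(round(k,2),len(t),t[:,:2].min(0).round(3),t[:,:2].max(0).round(3))
  print()
"
```

```text
292 322 [ 0.48483475 -0.04564639  0.17540595] [-0.00115655  0.05811336 -0.11236581]
290 330 [ 0.48208697 -0.0446893   0.17826737] [-0.00023174  0.05686403 -0.11613913]
292 345 [ 0.47670782 -0.04555415  0.17461178] [-0.00120346  0.05044693 -0.11517826]
292 370 [ 0.46810427 -0.04503204  0.17986025] [-0.00079972  0.04496668 -0.12364253]
292 395 [ 0.4593376  -0.04491916  0.17919553] [-0.00083603  0.03677985 -0.12684935]
265 325 [ 0.48386206 -0.03617033  0.17325402] [ 0.00829163  0.05614141 -0.11087724]
265 345 [ 0.4767666  -0.0361175   0.17208162] [ 0.00822071  0.04924056 -0.11290112]
320 350 [ 0.47453324 -0.05620492  0.16536804] [-0.01193288  0.0446578  -0.10776342]
-0.14 33 [-0.01   0.033] [0.01 0.04]
-0.13 28 [-0.02   0.015] [0.019 0.04 ]
-0.12 15 [-0.018  0.015] [0.019 0.038]
-0.11 10 [-0.017  0.015] [0.016 0.017]
-0.1 9 [-0.018  0.012] [0.016 0.035]
-0.09 11 [-0.016  0.014] [0.015 0.036]
-0.08 17 [-0.012  0.013] [0.013 0.028]
-0.07 7 [-0.014  0.007] [0.012 0.013]
-0.06 2 [0.006 0.006] [0.008 0.008]
-0.05 2 [0.01  0.002] [0.01  0.004]
-0.03 1 [0.009 0.005] [0.009 0.005]
-0.01 39 [-0.029 -0.007] [0.03  0.004]
0.0 19 [-0.028 -0.008] [0.03  0.003]

-0.14 109 [-0.005 -0.039] [0.014 0.04 ]
-0.13 147 [ 0.007 -0.04 ] [0.023 0.04 ]
-0.12 105 [ 0.002 -0.04 ] [0.021 0.038]
-0.11 93 [-0.004 -0.04 ] [0.019 0.039]
-0.1 87 [-0.014 -0.039] [0.02 0.04]
-0.09 91 [-0.013 -0.04 ] [0.018 0.039]
-0.08 133 [-0.013 -0.036] [0.015 0.039]
-0.07 63 [-0.01  -0.029] [0.015 0.032]
-0.06 39 [-0.012 -0.011] [0.013 0.016]
-0.05 37 [-0.002 -0.012] [0.013 0.016]
-0.04 38 [-0.007 -0.01 ] [0.013 0.016]
-0.03 19 [ 0.002 -0.009] [0.011 0.014]
-0.01 47 [-0.02  -0.004] [0.029 0.007]
0.0 10 [-0.025 -0.005] [0.026 0.007]
```

The side depth shows the real fingertips at tool z of about -0.025, where the stated value is +0.019. The true grasp point is therefore about 44 mm behind the reported TCP, and the first side view agrees. I'll reopen, back off slightly to let the fingers open, and advance by that amount.

Call:
{"api": "carry_out", "payload": {
  "moves": [
    [[0,0,0],[0,0,0],0.28],
    [[0,0,0],[0,0,0],0.28],
    [[0,-0.04,0.22],[0,0,0],0.28],
    [[0,-0.04,0.22],[0,0,0],0.28],
    [[0,0,0.22],[0,0,0],0.28],
    [[0,0,0.22],[0,0,0],0.28],
    [[0,0,0],[0,0,0],0.28]
  ]
}}

```text
t: 5.55
tool_pos: [0.4968, -0.0438, 0.0066]
tool_rot: [2.694, -0.005, 1.554]
force: [0.2, 0.1, -0.7]
grip_width: 0.0306
grasp_force: 0.0
```

Call:
{"api": "carry_out", "payload": {
  "moves": [
    [[0,0,0],[0,0,0],0.5],
    [[0,0,0],[0,0,0],0.7],
    [[0,0,0],[0,0,0],1],
    [[0,0,0],[0,0,0],1],
    [[0,0,0],[0,0,0],1]
  ]
}}

```text
t: 6.05
tool_pos: [0.4989, -0.0444, 0.0094]
tool_rot: [2.688, -0.003, 1.554]
force: [8.4, 4.2, 3.3]
grip_width: 0.0099
grasp_force: 58.4
```

The bar is gripped. Next I'll lift it along the arc.

```bash
cat >> h.py <<'E'
H=np.array([.677,-.047,.157]);OFF=.044
def true():
    s=get_state();Rt=R.from_euler('xyz',s['tool_rot']);return s['tool_pos']-OFF*Rt.apply([0,0,1]),Rt
E
python3 -c "
from h import *
p,Rt=true();d=R.from_euler('z',-psi).apply(p-H);print(p,d)
r=np.hypot(d[0],d[2]);a0=np.arctan2(d[2],d[0])%(2*np.pi);print(r,np.degrees(a0))
n=24;P=[]
for t in np.linspace(0,1.62,n+1):
  P.append(H+R.from_euler('z',psi).apply([r*np.cos(a0-t),d[1],r*np.sin(a0-t)]))
L=Rt.inv().apply(np.diff(P,axis=0))/.05
print(L.round(2).tolist(),P[-1])
"
```

```text
[ 0.4796461  -0.0442311   0.04892812] [-0.19737177 -0.00078373 -0.10807188]
0.22502254304627783 208.70312549197308
[[0.0, -0.0, -0.3], [0.0, 0.02, -0.3], [0.0, 0.04, -0.3], [0.0, 0.06, -0.3], [0.0, 0.08, -0.29], [0.0, 0.1, -0.29], [0.0, 0.12, -0.28], [0.0, 0.13, -0.27], [0.0, 0.15, -0.26], [0.0, 0.17, -0.25], [0.0, 0.19, -0.24], [0.0, 0.2, -0.23], [0.0, 0.22, -0.21], [0.0, 0.23, -0.2], [0.0, 0.24, -0.18], [0.0, 0.26, -0.16], [0.0, 0.27, -0.15], [0.0, 0.28, -0.13], [0.0, 0.28, -0.11], [0.0, 0.29, -0.09], [0.0, 0.3, -0.07], [0.0, 0.3, -0.05], [0.0, 0.3, -0.03], [0.0, 0.3, -0.01]] [ 0.57876822 -0.04601549  0.35944828]
```

Call:
{"api": "carry_out", "payload": {
  "moves": [
    [[0,0,-0.3],[0,0,0],1],
    [[0,0.02,-0.3],[0,0,0],1],
    [[0,0.04,-0.3],[0,0,0],1],
    [[0,0.06,-0.3],[0,0,0],1]
  ]
}}

```text
t: 6.45
tool_pos: [0.4768, -0.0442, 0.0658]
tool_rot: [2.69, -0.004, 1.554]
force: [13.2, 4.6, 0.3]
grip_width: 0.01
grasp_force: 59.0
```

```bash
python3 -c "
from h import *
s=get_state();print(true()[0],s['force'],s['moment'],s['qpos'])"
```

```text
[ 0.45761358 -0.04398727  0.1054102 ] [13.20881955  4.56359728  0.30107186] [ 0.5914113  -1.49901654  0.24622793] [-0.45465092  0.31960855  2.05424465  0.50229548  0.4005039  -0.86549151]
```

Call:
{"api": "carry_out", "payload": {
  "moves": [
    [[0,0.08,-0.29],[0,0,0],1],
    [[0,0.1,-0.29],[0,0,0],1],
    [[0,0.12,-0.28],[0,0,0],1],
    [[0,0.13,-0.27],[0,0,0],1],
    [[0,0.15,-0.26],[0,0,0],1],
    [[0,0.17,-0.25],[0,0,0],1],
    [[0,0.19,-0.24],[0,0,0],1],
    [[0,0.2,-0.23],[0,0,0],1]
  ]
}}

```text
t: 7.25
tool_pos: [0.4774, -0.044, 0.1826]
tool_rot: [2.703, -0.005, 1.555]
force: [-18.3, -6.0, 1.9]
grip_width: 0.0097
grasp_force: 58.5
```

Call:
{"api": "carry_out", "payload": {
  "moves": [
    [[0,0.22,-0.21],[0,0,0],1],
    [[0,0.23,-0.2],[0,0,0],1],
    [[0,0.24,-0.18],[0,0,0],1],
    [[0,0.26,-0.16],[0,0,0],1],
    [[0,0.27,-0.15],[0,0,0],1],
    [[0,0.28,-0.13],[0,0,0],1],
    [[0,0.28,-0.11],[0,0,0],1],
    [[0,0.29,-0.09],[0,0,0],1]
  ]
}}

```text
t: 8.05
tool_pos: [0.546, -0.0456, 0.2884]
tool_rot: [2.691, -0.002, 1.554]
force: [-12.4, 1.5, 11.6]
grip_width: 0.0099
grasp_force: 64.0
```

```bash
python3 -c "
from h import *
s=get_state();p=true()[0];print(p,s['force'],s['moment'],s['qpos']);d=p-H;print(np.hypot(d[0],d[2]),np.radians(209)-np.arctan2(d[2],d[0]))"
```

```text
[ 0.52687662 -0.04535889  0.32798615] [-12.37143324   1.4733331   11.59647642] [0.20735862 1.05241798 0.09747478] [-0.38208239  0.1250031   1.50698016  0.17827546  1.09275076 -0.41348231]
0.22753745666421243 1.3564233275688955
```

Call:
{"api": "carry_out", "payload": {
  "moves": [
    [[0,0.3,-0.07],[0,0,0],1],
    [[0,0.3,-0.05],[0,0,0],1],
    [[0,0.3,-0.02],[0,0,0],1],
    [[0,0.3,0],[0,0,0],1],
    [[0,0.3,0.03],[0,0,0],1],
    [[0,0,0],[0,0,0],1]
  ]
}}

```text
t: 8.65
tool_pos: [0.6152, -0.0471, 0.3284]
tool_rot: [2.681, -0.002, 1.554]
force: [-7.9, 4.8, 23.0]
grip_width: 0.0101
grasp_force: 67.1
```

Call:
{"api": "carry_out", "payload": {
  "moves": [
    [[0,0,0],[0,0,0],0.2],
    [[0,0,0],[0,0,0],0.2],
    [[0,0,-0.3],[0,0,0],0.2],
    [[0,0,-0.4],[0,0,0],0.2],
    [[0,0,-0.4],[0,0,0],0.2],
    [[0,0,-0.4],[0,0,0],0.2],
    [[0,-0.4,-0.4],[0,0,0],0.2],
    [[0,-0.4,0],[0,0,0],0.2],
    [[0,-0.4,0],[0,0,0],0.2]
  ]
}}

```text
t: 9.55
tool_pos: [0.5168, -0.0461, 0.3811]
tool_rot: [2.693, -0.004, 1.553]
force: [1.3, 0.4, -0.5]
grip_width: 0.0339
grasp_force: 0.0
```

```bash
python3 -c "
from h import *
s=get_state();p=true()[0];print(p,s['force'],s['qpos'],s['t'])
a=snap('top','t3');b=snap('side','s3')
cv2.imwrite('pics/b3.png',np.hstack([cv2.resize(a['image'][90:250,195:345],(400,427),interpolation=2),cv2.resize(b['image'][80:260,190:350],(400,427),interpolation=2)])[:,:,::-1])"
```

```text
[ 0.49774346 -0.04594728  0.42071672] [ 1.30242008  0.38171104 -0.46248022] [-0.41236152  0.03196262  1.34987145  0.17566599  1.3464327  -0.39704217] 9.55
```

View pics/b3.png

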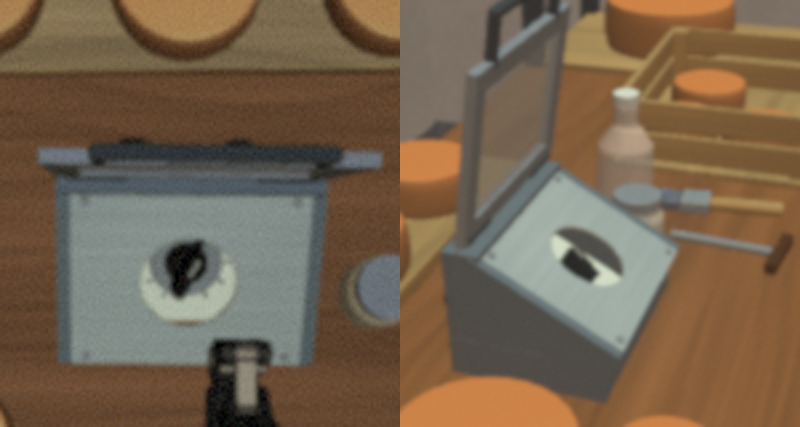

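The cover stands open. The knob shows in the top crop at (188,268) and in the side crop at (580,262). I'll rectify both views onto the plane of the knob's top.

```bash
cat >> h.py <<'E'
def cloud(c):
    Hh,W=c['depth'].shape;u,v=np.meshgrid(np.arange(W),np.arange(Hh))
    q=np.stack([u,v,np.ones_like(u)],-1)@np.linalg.inv(c['K']).T*c['depth'][...,None]
    return (q@rot(c['orientation']).T+c['eye']).reshape(-1,3)
def rect(c,P0,RC,S=6,w=60):
    "image of plane through P0 with axes RC (x up, y left), S px per mm, +-w mm"
    g=np.arange(-w,w,1/S)/1000;Y,X=np.meshgrid(-g,-g);Q=P0+X[...,None]*RC[:,0]+Y[...,None]*RC[:,1]
    q=(Q-c['eye'])@rot(c['orientation']);q=q@c['K'].T;m=(q[...,:2]/q[...,2:]).astype(np.float32)
    return cv2.remap(c['image'],m[...,0],m[...,1],cv2.INTER_CUBIC)
E
python3 - <<'E'
from h import *
ims=[]
a=dict(np.load('pics/t3.npz'));b=dict(np.load('pics/s3.npz'))
RC=(R.from_euler('z',psi)*R.from_euler('y',-30,degrees=True)).as_matrix() # x uphill, z normal
print(RC[:,2])
for c in(a,b):
    p=cloud(c);m=(p[:,0]>.5)&(p[:,0]<.675)&(p[:,1]>-.15)&(p[:,1]<.06)&(p[:,2]>.03)&(p[:,2]<.16);s=p[m];s=s[abs((s-[.59,-.045,.103])@RC[:,2])<.012]
    for _ in range(6):
        ce=s.mean(0);n=np.linalg.svd(s-ce,full_matrices=False)[2][2];n*=np.sign(n[2]);s=s[abs((s-ce)@n)<.004]
    l=(p[m]-ce)@RC;h=(p[m]-ce)@n;f=l[(h<-.015)&(h>-.06)]
    print('plane',ce,n,len(s));print('guard z at .59,-.046:',ce[2]-((.59-ce[0])*n[0]+(-.046-ce[1])*n[1])/n[2])
    print('floor depth',np.median(h[(h<-.035)&(h>-.07)]));k=p[m][(h<-.003)&(h>-.013)&(abs(l[:,0]-((np.array([.59,-.045,.105])-ce)@RC)[0])<.03)&(abs(p[m][:,1]+.045)<.03)];print('knobtop',len(k),k.mean(0) if len(k) else '')
G=np.array([.590,-.0455,.1045])
for c in(a,b):
    im=rect(c,G-.008*RC[:,2],RC,6,32);im2=rect(c,G,RC,3,64)
    ims.append(np.vstack([cv2.resize(im,(380,290)),im2[:300,:380] if 0 else cv2.resize(im2,(380,300))]))
cv2.imwrite('pics/k.png',np.hstack(ims)[:,:,::-1])
E
```

```text
[-0.499919    0.00899951  0.8660254 ]
plane [ 0.60525786 -0.0433712   0.10606196] [-0.50381167  0.01059979  0.86374849] 4785
guard z at .59,-.046: 0.09719453563093955
floor depth -0.04697759699522792
knobtop 92 [ 0.59903993 -0.04509844  0.09259982]
plane [ 0.60173218 -0.03587501  0.10393942] [-0.50406896  0.01062575  0.86359804] 2729
guard z at .59,-.046: 0.09721610448524946
floor depth -0.04937115799120704
knobtop 67 [ 0.60226003 -0.04269282  0.09393635]
```

View pics/k.png

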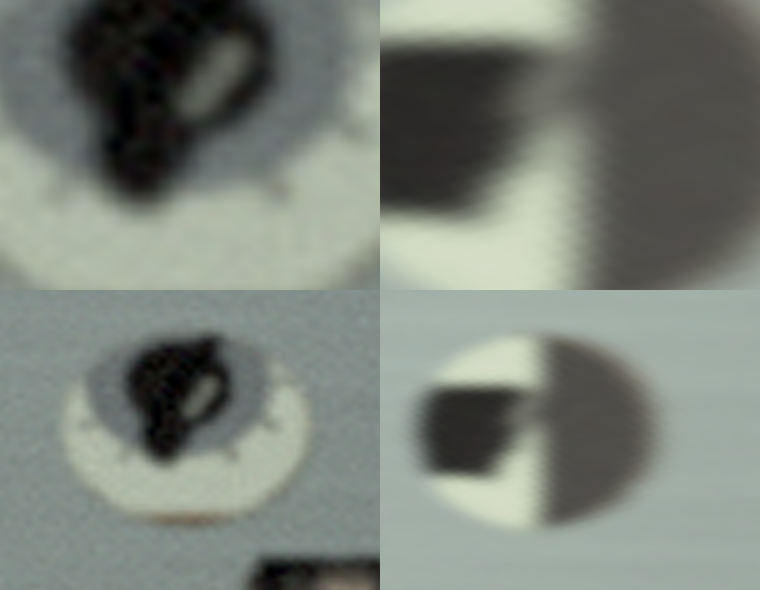

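The rectified views show the hole's centre about 1 mm left and 5 mm uphill of my guess in the top view, and about 10 mm left in the side view. The difference comes from parallax, because the guard plane is about 6 mm lower than I assumed. I'll redo it on the right planes with more contrast.

Run:
```python
from h import *
a=dict(np.load('pics/t3.npz'));b=dict(np.load('pics/s3.npz'))
psi2=-.0205;RC=(R.from_euler('z',psi2)*R.from_euler('y',-30.2,degrees=True)).as_matrix();n=RC[:,2]
RC0=(R.from_euler('z',psi)*R.from_euler('y',-30,degrees=True)).as_matrix()
G=np.array([.590,-.0455,.1045]);C0=np.array([.59,-.046,.0972])
E=[]
for c,dx,dy in((a,.005,.001),(b,.004,.0103)):
    q=G+RC0@[dx,dy,0];r=q-c['eye'];t=((C0-c['eye'])@n)/(r@n);x=c['eye']+t*r;E.append(x);print(x)
C=np.mean(E,0);print(C,'hinge chk',H-.1*RC[:,0])
np.savez('geo.npz',C=C,RC=RC)
def en(im,k): return np.clip(im.astype(float)*k,0,255).astype(np.uint8)
ims=[en(rect(a,C-.008*n,RC,7,28),2.2),en(rect(a,C-.048*n,RC,7,28),1.2)];ims2=[en(rect(b,C-.008*n,RC,7,28),2.2)]
f=lambda i:cv2.resize(i,(392,392))
o=[f(ims[0]),f(ims[1])]
cv2.imwrite('pics/k2.png',np.hstack(o)[:,:,::-1])
```

```text
[ 0.59501003 -0.04501483  0.10010354]
[ 0.59644741 -0.04405333  0.10092847]
[ 0.59572872 -0.04453408  0.100516  ] hinge chk [ 0.59059068 -0.04522836  0.10669801]
```

View pics/k2.png

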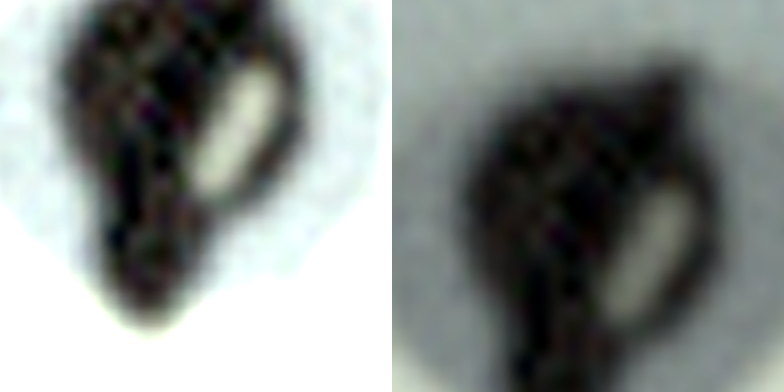

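Left panel, on the knob-top plane with the axis at (196,196): the white line runs from (205,190) to (267,75). The nose direction is therefore about 28° right of uphill. The right panel shows the nose tip at (690,75), which agrees. The bar's other end is at (150,320).

```bash
cat >> h.py <<'E'
try:
    _g=np.load('geo.npz');C,RC=_g['C'],_g['RC']
except Exception: pass
def knobR(phi):
    "tool z into panel, tool y at phi deg from uphill toward console y"
    f=np.radians(phi);y=np.cos(f)*RC[:,0]+np.sin(f)*RC[:,1];z=-RC[:,2];return R.from_matrix(np.c_[np.cross(y,z),y,z])
def kerr():
    p,Rt=true();s=get_state();l=RC.T@(p-C);y=RC.T@Rt.apply([0,1,0]);print('true in panel frame mm',(l*1000).round(1),'phi',np.degrees(np.arctan2(y[1],y[0])).round(1),'tilt',np.degrees(np.arccos(-(Rt.apply([0,0,1])@RC[:,2]))).round(2));print('F',RC.T@s['force'],'M',RC.T@s['moment'],'q',s['qpos'].round(2),s['t'],s['grip_width'],s['grasp_force'])
E
python3 -c "
from h import *
kerr()
R1=knobR(61);p=C+.09*RC[:,2]+OFF*R1.apply([0,0,1])
plan(p,R1,12,.28)"
```

```text
true in panel frame mm [ 75.6  -3.2 325.9] phi 0.0 tilt 4.61
F [-0.04494031  0.56161825 -0.06538333] M [-0.01130879  0.2439589   0.01239734] q [-0.41  0.03  1.35  0.18  1.35 -0.4 ] 9.65 0.0339617353721105 0.0
[[[0.0,-0.09,0.4],[-0.06,-0.04,-0.85],0.28],[[0.01,-0.09,0.4],[-0.06,-0.04,-0.85],0.28],[[0.02,-0.09,0.4],[-0.06,-0.04,-0.85],0.28],[[0.03,-0.09,0.4],[-0.06,-0.04,-0.85],0.28],[[0.04,-0.09,0.4],[-0.06,-0.04,-0.85],0.28],[[0.05,-0.09,0.4],[-0.06,-0.04,-0.85],0.28],[[0.06,-0.09,0.4],[-0.06,-0.04,-0.85],0.28],[[0.07,-0.08,0.4],[-0.06,-0.04,-0.85],0.28],[[0.08,-0.08,0.4],[-0.06,-0.04,-0.85],0.28],[[0.09,-0.07,0.4],[-0.06,-0.04,-0.85],0.28],[[0.09,-0.07,0.39],[-0.06,-0.04,-0.85],0.28],[[0.1,-0.06,0.39],[-0.06,-0.04,-0.85],0.28]]
```

Call:
{"api": "carry_out", "payload": {
  "moves": [
    [[0,-0.09,0.4],[-0.06,-0.04,-0.85],0.28],
    [[0,-0.09,0.4],[-0.06,-0.04,-0.85],0.28],
    [[0.02,-0.09,0.4],[-0.06,-0.04,-0.85],0.28],
    [[0.03,-0.09,0.4],[-0.06,-0.04,-0.85],0.28],
    [[0.04,-0.09,0.4],[-0.06,-0.04,-0.85],0.28],
    [[0.05,-0.09,0.4],[-0.06,-0.04,-0.85],0.28],
    [[0.06,-0.09,0.4],[-0.06,-0.04,-0.85],0.28],
    [[0.07,-0.08,0.4],[-0.06,-0.04,-0.85],0.28],
    [[0.08,-0.08,0.4],[-0.06,-0.04,-0.85],0.28],
    [[0.09,-0.07,0.4],[-0.06,-0.04,-0.85],0.28],
    [[0.09,-0.07,0.4],[-0.06,-0.04,-0.85],0.28],
    [[0.1,-0.06,0.4],[-0.06,-0.04,-0.85],0.28]
  ]
}}

```text
t: 10.85
tool_pos: [0.5768, -0.0455, 0.1394]
tool_rot: [2.865, 0.464, 2.558]
force: [0.5, 0.2, -0.8]
grip_width: 0.0306
grasp_force: 0.0
```

Call:
{"api": "carry_out", "payload": {
  "moves": [
    [[0,0,0],[0,0,0],0.28],
    [[0,0,0],[0,0,0],0.28]
  ]
}}

```text
t: 11.05
tool_pos: [0.5765, -0.0454, 0.1405]
tool_rot: [2.862, 0.462, 2.552]
force: [-0.3, -0.0, -0.3]
grip_width: 0.0307
grasp_force: 0.0
```

```bash
python3 -c "
from h import *
kerr()
R1=knobR(61);p=C+.06*RC[:,2]+OFF*R1.apply([0,0,1])
plan(p,R1,3,.28)
b=snap('side','s4');p=cloud(b);P,Rt=true();s=get_state();l=Rt.inv().apply(p-s['tool_pos']);m=(abs(l[:,0])<.03)&(abs(l[:,1])<.05)&(l[:,2]<.01);l=l[m]
for k in np.arange(-.09,.01,.005):
    t=l[(l[:,2]>=k)&(l[:,2]<k+.005)]
    if len(t):print(round(k,3),len(t),t[:,:2].min(0).round(3),t[:,:2].max(0).round(3))
for c in(b,):
  i=cv2.resize(c['image'][60:240,210:350],(467,600),interpolation=2);cv2.imwrite('pics/s4c.png',i[:,:,::-1])
"
```

```text
true in panel frame mm [ 3.2 -1.4 88.2] phi 61.2 tilt 0.45
F [-0.41654225 -0.00914774 -0.0926217 ] M [ 0.00275413  0.26825694 -0.03969837] q [-0.37  0.31  1.77  0.33  0.58 -1.65] 11.05 0.030724515855197202 0.0
[[[0.03,-0.0,0.19],[0.02,0.02,0.01],0.28],[[0.03,-0.0,0.19],[0.02,0.02,0.01],0.28],[[0.03,-0.0,0.19],[0.02,0.02,0.01],0.28]]
-0.09 36 [-0.002 -0.045] [0.017 0.049]
-0.085 22 [ 0.004 -0.046] [0.011 0.048]
-0.08 36 [-0.01  -0.048] [0.011 0.05 ]
-0.075 50 [-0.013 -0.042] [0.012 0.049]
-0.07 29 [-0.012 -0.039] [0.013 0.048]
-0.065 15 [-0.003 -0.025] [0.011 0.03 ]
-0.06 21 [-0.005 -0.027] [0.01 0.03]
-0.055 29 [-0.006 -0.021] [0.011 0.031]
-0.05 30 [-0.011 -0.022] [0.01  0.033]
-0.045 30 [-0.007 -0.018] [0.009 0.031]
-0.04 28 [-0.012 -0.023] [0.01  0.032]
-0.035 26 [-0.008 -0.018] [0.01 0.03]
-0.03 20 [-0.004 -0.019] [0.01  0.029]
-0.025 15 [-0.009 -0.018] [0.009 0.023]
```

View pics/s4c.png

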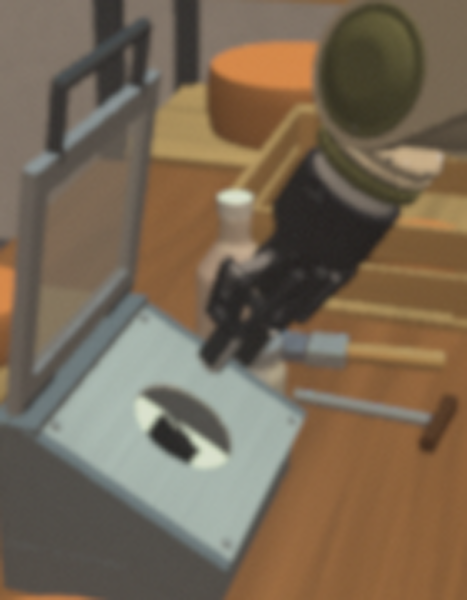

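The side crop shows the tips at about (225,360), straight above the hole at (180,425), and the cover standing open. The tip offset is confirmed, so I'll descend.

```bash
python3 -c "
from h import *
R1=knobR(61)
p=C+.06*RC[:,2]+OFF*R1.apply([0,0,1]);q=C-.011*RC[:,2]+OFF*R1.apply([0,0,1])
plan(p,R1,3,.28);plan(q,R1,5,.28,p,R1)"
```

```text
[[[0.03,-0.01,0.19],[0.02,0.02,0.01],0.28],[[0.03,-0.01,0.19],[0.02,0.02,0.01],0.28],[[0.03,-0.01,0.19],[0.02,0.02,0.01],0.28]]
[[[0.0,-0.0,0.28],[0.0,0.0,0.0],0.28],[[0.0,-0.0,0.28],[0.0,0.0,0.0],0.28],[[0.0,-0.0,0.28],[0.0,0.0,0.0],0.28],[[0.0,-0.0,0.28],[0.0,0.0,0.0],0.28],[[0.0,-0.0,0.28],[0.0,0.0,0.0],0.28]]
```

Call:
{"api": "carry_out", "payload": {
  "moves": [
    [[0.03,0,0.19],[0.02,0.02,0],0.28],
    [[0.03,0,0.19],[0.02,0.02,0],0.28],
    [[0.02,0,0.19],[0.02,0.02,0],0.28],
    [[0,0,0],[0,0,0],0.28],
    [[0,0,0],[0,0,0],0.28]
  ]
}}

```text
t: 11.6
tool_pos: [0.5876, -0.0435, 0.1136]
tool_rot: [2.87, 0.456, 2.556]
force: [0.5, 0.5, 0.7]
grip_width: 0.031
grasp_force: 0.0
```

```bash
python3 -c "
from h import *
kerr()"
```

```text
true in panel frame mm [-0.4  0.9 59.4] phi 61.3 tilt 0.07
F [0.8020135  0.47477667 0.35960479] M [ 0.02307177  0.22626738 -0.01623181] q [-0.35  0.37  1.77  0.34  0.52 -1.65] 11.6 0.030958775637654597 0.0
```

Call:
{"api": "carry_out", "payload": {
  "moves": [
    [[0,0,0.28],[0,0,0],0.28],
    [[0,0,0.28],[0,0,0],0.28],
    [[0,0,0.2],[0,0,0],0.28],
    [[0,0,0.2],[0,0,0],0.28]
  ]
}}

```text
t: 12.0
tool_pos: [0.612, -0.0442, 0.0712]
tool_rot: [2.87, 0.456, 2.557]
force: [0.7, -0.1, 0.3]
grip_width: 0.0308
grasp_force: 0.0
```

Call:
{"api": "carry_out", "payload": {
  "moves": [
    [[0,0,0.16],[0,0,0],0.28],
    [[0,0,0.16],[0,0,0],0.28],
    [[0,0,0.12],[0,0,0],0.28],
    [[0,0,0],[0,0,0],0.28],
    [[0,0,0],[0,0,0],0.28]
  ]
}}

```text
t: 12.5
tool_pos: [0.6227, -0.0444, 0.0535]
tool_rot: [2.87, 0.457, 2.556]
force: [-0.5, 0.4, 0.9]
grip_width: 0.0309
grasp_force: 0.0
```

```bash
python3 -c "
from h import *
kerr()"
```

```text
true in panel frame mm [ -0.3   0.7 -10.2] phi 61.3 tilt 0.06
F [0.04569967 0.38510911 1.03159888] M [-0.02117802  0.19725337  0.01367295] q [-0.33  0.52  1.74  0.4   0.4  -1.71] 12.5 0.030854485714477388 0.0
```

Clear of contact. Now close on the knob.

Call:
{"api": "carry_out", "payload": {
  "moves": [
    [[0,0,0],[0,0,0],0.45],
    [[0,0,0],[0,0,0],0.6],
    [[0,0,0],[0,0,0],0.8],
    [[0,0,0],[0,0,0],1],
    [[0,0,0],[0,0,0],1]
  ]
}}

```text
t: 13.0
tool_pos: [0.6223, -0.045, 0.0538]
tool_rot: [2.871, 0.457, 2.556]
force: [-6.2, -4.3, 2.8]
grip_width: 0.0112
grasp_force: 58.5
```

```bash
python3 -c "
from h import *
kerr()"
```

```text
true in panel frame mm [-0.5  0.2 -9.8] phi 61.3 tilt 0.11
F [-3.82930357 -4.46960452  5.47123792] M [-0.64247993  0.74746423  0.05595135] q [-0.33  0.52  1.75  0.4   0.4  -1.71] 13.0 0.011234232834106553 58.51740002632141
```

Call:
{"api": "carry_out", "payload": {
  "moves": [
    [[0,0,0],[0,0,0.7],1],
    [[0,0,0],[0,0,0.8],1],
    [[0,0,0],[0,0,0.8],1],
    [[0,0,0],[0,0,0.8],1],
    [[0,0,0],[0,0,0.8],1],
    [[0,0,0],[0,0,0.8],1],
    [[0,0,0],[0,0,0.8],1],
    [[0,0,0],[0,0,0.8],1]
  ]
}}

```text
t: 13.8
tool_pos: [0.6224, -0.045, 0.0538]
tool_rot: [2.652, 0.202, 1.906]
force: [-6.1, -4.1, 4.2]
grip_width: 0.0109
grasp_force: 58.5
```

```bash
python3 -c "
from h import *
kerr()"
```

```text
true in panel frame mm [-0.4  0.2 -9.7] phi 23.3 tilt 0.11
F [-3.13191891 -4.18935844  6.64450161] M [-0.71338502  0.71669832  0.03066545] q [-0.33  0.52  1.75  0.4   0.4  -1.05] 13.8 0.010859339601895801 58.51488411426544
```

Call:
{"api": "carry_out", "payload": {
  "moves": [
    [[0,0,0],[0,0,0.8],1],
    [[0,0,0],[0,0,0.8],1],
    [[0,0,0],[0,0,0.8],1],
    [[0,0,0],[0,0,0.8],1],
    [[0,0,0],[0,0,0.8],1],
    [[0,0,0],[0,0,0.8],1],
    [[0,0,0],[0,0,0.8],1],
    [[0,0,0],[0,0,0.8],1],
    [[0,0,0],[0,0,0.8],1],
    [[0,0,0],[0,0,0.8],1],
    [[0,0,0],[0,0,0.8],1],
    [[0,0,0],[0,0,0.8],1]
  ]
}}

```text
t: 15.0
tool_pos: [0.6225, -0.0451, 0.0539]
tool_rot: [2.692, -0.286, 1.017]
force: [-5.0, -4.4, 4.1]
grip_width: 0.011
grasp_force: 58.6
```

Call:
{"api": "carry_out", "payload": {
  "moves": [
    [[0,0,0],[0,0,0.8],1],
    [[0,0,0],[0,0,0.8],1],
    [[0,0,0],[0,0,0.8],1],
    [[0,0,0],[0,0,0.6],1],
    [[0,0,0],[0,0,0.5],1]
  ]
}}

```text
t: 15.5
tool_pos: [0.6225, -0.0451, 0.0539]
tool_rot: [2.819, -0.425, 0.656]
force: [-5.0, -4.5, 3.4]
grip_width: 0.0111
grasp_force: 58.6
```

```bash
python3 -c "
from h import *
kerr()"
```

```text
true in panel frame mm [-0.3  0.  -9.7] phi -55.2 tilt 0.13
F [-2.52754966 -4.57999906  5.42648919] M [-0.99736322  0.82801166  0.10475888] q [-0.33  0.52  1.75  0.4   0.4   0.32] 15.5 0.011072077769599484 58.6368602514267
```

Call:
{"api": "carry_out", "payload": {
  "moves": [
    [[0,0,0],[0,0,0.4],1],
    [[0,0,0],[0,0,0.4],1],
    [[0,0,0],[0,0,0.4],1],
    [[0,0,0],[0,0,0.4],1],
    [[0,0,0],[0,0,0],1]
  ]
}}

```text
t: 16.0
tool_pos: [0.6224, -0.0452, 0.0539]
tool_rot: [2.897, -0.471, 0.478]
force: [-5.8, -6.1, 3.6]
grip_width: 0.0109
grasp_force: 58.7
```

```bash
python3 -c "
from h import *
kerr()"
```

```text
true in panel frame mm [-0.4  0.  -9.7] phi -64.8 tilt 0.12
F [-3.13077316 -6.21331323  5.95737457] M [-0.88208556  0.8064724  -0.08291601] q [-0.33  0.52  1.75  0.4   0.4   0.49] 16.0 0.01087910822185039 58.653831481933594
```

Call:
{"api": "carry_out", "payload": {
  "moves": [
    [[0,0,0],[0,0,0.4],1],
    [[0,0,0],[0,0,0.4],1],
    [[0,0,0],[0,0,0.3],1],
    [[0,0,0],[0,0,0],1]
  ]
}}

```text
t: 16.4
tool_pos: [0.6224, -0.0452, 0.0539]
tool_rot: [2.956, -0.496, 0.352]
force: [-6.0, -4.9, 4.7]
grip_width: 0.0109
grasp_force: 58.7
```

```bash
python3 -c "
from h import *
kerr()"
```

```text
true in panel frame mm [-0.4  0.  -9.8] phi -71.3 tilt 0.12
F [-2.75967792 -5.01207527  7.02233381] M [-1.00666626  0.88944738 -0.03879852] q [-0.33  0.52  1.75  0.4   0.4   0.61] 16.4 0.01086050982354168 58.66833508014679
```

Call:
{"api": "carry_out", "payload": {
  "moves": [
    [[0,0,0],[0,0,0.4],1],
    [[0,0,0],[0,0,0.4],1],
    [[0,0,0],[0,0,0.3],1],
    [[0,0,0],[0,0,0],1]
  ]
}}

```text
t: 16.8
tool_pos: [0.6224, -0.0452, 0.0539]
tool_rot: [3.019, -0.514, 0.222]
force: [-4.7, -5.0, 4.0]
grip_width: 0.0109
grasp_force: 58.7
```

```bash
python3 -c "
from h import *
kerr()"
```

```text
true in panel frame mm [-0.4 -0.  -9.8] phi -77.9 tilt 0.13
F [-1.96787381 -5.08603541  5.72027109] M [-1.02784582  0.85128278 -0.0083931 ] q [-0.33  0.52  1.75  0.4   0.4   0.72] 16.8 0.010919025970122119 58.683727383613586
```

Call:
{"api": "carry_out", "payload": {
  "moves": [
    [[0,0,0],[0,0,0.4],1],
    [[0,0,0],[0,0,0.4],1],
    [[0,0,0],[0,0,0],1]
  ]
}}

```text
t: 17.1
tool_pos: [0.6224, -0.0452, 0.0539]
tool_rot: [3.066, -0.522, 0.125]
force: [-4.4, -4.9, 4.2]
grip_width: 0.0109
grasp_force: 58.7
```

```bash
python3 -c "
from h import *
kerr()"
```

```text
true in panel frame mm [-0.4 -0.  -9.7] phi -82.8 tilt 0.13
F [-1.60932722 -4.95517033  5.84458556] M [-1.01699255  0.86158694 -0.04863265] q [-0.33  0.52  1.75  0.4   0.4   0.8 ] 17.1 0.010939379016024384 58.69467616081238
```

Call:
{"api": "carry_out", "payload": {
  "moves": [
    [[0,0,0],[0,0,0.4],1],
    [[0,0,0],[0,0,0.4],1],
    [[0,0,0],[0,0,0],1]
  ]
}}

```text
t: 17.4
tool_pos: [0.6224, -0.0452, 0.0538]
tool_rot: [3.115, -0.526, 0.029]
force: [-5.5, -4.8, 4.1]
grip_width: 0.0111
grasp_force: 58.7
```

```bash
python3 -c "
from h import *
kerr()"
```

```text
true in panel frame mm [-0.4 -0.  -9.7] phi -87.6 tilt 0.13
F [-2.61216963 -4.86360946  6.24976484] M [-1.03794217  0.94350818 -0.05159242] q [-0.33  0.52  1.75  0.4   0.4   0.89] 17.4 0.011109279266650758 58.705583810806274
```

Call:
{"api": "carry_out", "payload": {
  "moves": [
    [[0,0,0],[0,0,0.4],1],
    [[0,0,0],[0,0,0.4],1],
    [[0,0,0],[0,0,0],1]
  ]
}}

```text
t: 17.7
tool_pos: [0.6224, -0.0452, 0.0538]
tool_rot: [-3.12, -0.527, -0.068]
force: [-5.3, -5.6, 4.0]
grip_width: 0.0107
grasp_force: 58.7
```

```bash
python3 -c "
from h import *
kerr()"
```

```text
true in panel frame mm [-0.4 -0.  -9.7] phi -92.4 tilt 0.13
F [-2.4444434  -5.74011455  6.05244348] M [-1.04133951  0.89401237 -0.05765509] q [-0.33  0.52  1.75  0.4   0.4   0.97] 17.7 0.01074764921668784 58.716115951538086
```

Call:
{"api": "carry_out", "payload": {
  "moves": [
    [[0,0,0],[0,0,0.4],1],
    [[0,0,0],[0,0,0.4],1],
    [[0,0,0],[0,0,0],1]
  ]
}}

```text
t: 18.0
tool_pos: [0.6224, -0.0452, 0.0539]
tool_rot: [-3.073, -0.523, -0.163]
force: [-5.7, -5.3, 3.7]
grip_width: 0.0105
grasp_force: 59.0
```

```bash
python3 -c "
from h import *
kerr()"
```

```text
true in panel frame mm [-0.4 -0.  -9.7] phi -97.1 tilt 0.14
F [-2.95946158 -5.44070714  5.98677909] M [-1.05076181  0.94876552  0.5346251 ] q [-0.33  0.52  1.75  0.4   0.4   1.05] 18.0 0.010490260420058795 59.00849997997284
```

Call:
{"api": "carry_out", "payload": {
  "moves": [
    [[0,0,0],[0,0,0.4],1],
    [[0,0,0],[0,0,0.4],1],
    [[0,0,0],[0,0,0],1]
  ]
}}

```text
t: 18.3
tool_pos: [0.6224, -0.0452, 0.0539]
tool_rot: [-3.028, -0.515, -0.254]
force: [-6.1, -5.2, 4.2]
grip_width: 0.0107
grasp_force: 82.1
```

```bash
python3 -c "
from h import *
kerr()"
```

```text
true in panel frame mm [-0.4  0.  -9.7] phi -101.6 tilt 0.17
F [-3.02080051 -5.345178    6.66489468] M [-1.00008237  0.99579999  1.82518067] q [-0.33  0.52  1.75  0.4   0.4   1.14] 18.3 0.010703322365595366 82.10180615074933
```

The turning moment jumped from about 0 to 1.8 N m, so the nose is on the pin. I'll release it in place and withdraw along the panel's normal.

Call:
{"api": "carry_out", "payload": {
  "moves": [
    [[0,0,0],[0,0,0],0.3],
    [[0,0,0],[0,0,0],0.28],
    [[0,0,0],[0,0,0],0.28],
    [[0,0,0],[0,0,0],0.28],
    [[0,0,-0.2],[0,0,0],0.28],
    [[0,0,-0.3],[0,0,0],0.28],
    [[0,0,-0.4],[0,0,0],0.28],
    [[0,0,-0.4],[0,0,0],0.28],
    [[0,0,-0.5],[0,0,0],0.28],
    [[0,0,-0.5],[0,0,0],0.28],
    [[0,0,-0.5],[0,0,0],0.28],
    [[0,0,-0.5],[0,0,0],0.28]
  ]
}}

```text
t: 19.5
tool_pos: [0.5387, -0.0424, 0.1974]
tool_rot: [-3.024, -0.515, -0.26]
force: [0.2, -0.3, -0.1]
grip_width: 0.0306
grasp_force: 0.0
```

Call:
{"api": "carry_out", "payload": {
  "moves": [
    [[0,0,-0.5],[0,0,0],0.28],
    [[0,0,-0.5],[0,0,0],0.28],
    [[0,0,-0.3],[0,0,0],0.28],
    [[0,0,0],[0,0,0],0.28]
  ]
}}

```text
t: 19.9
tool_pos: [0.5068, -0.0419, 0.2546]
tool_rot: [-3.024, -0.518, -0.26]
force: [-0.2, 0.1, 0.0]
grip_width: 0.0305
grasp_force: 0.0
```

Run:
```python
from h import *
kerr()
a=snap('top','t5');b=snap('side','s5');n=RC[:,2]
en=lambda im,k:np.clip(im.astype(float)*k,0,255).astype(np.uint8)
k=lambda c:cv2.resize(en(rect(c,C-.008*n,RC,7,40),1.8),(400,400))
cv2.imwrite('pics/f.png',np.hstack([k(a),cv2.resize(b['image'][80:250,190:360],(400,400),interpolation=2)])[:,:,::-1])
```

```text
true in panel frame mm [  0.4   1.  221.9] phi -101.9 tilt 0.25
F [-0.13670934  0.06293008  0.11831266] M [-0.0101245   0.22605101  0.02525008] q [-0.43  0.05  1.73  0.26  0.89  1.26] 19.9 0.03054098423981464 0.0
```

View pics/f.png

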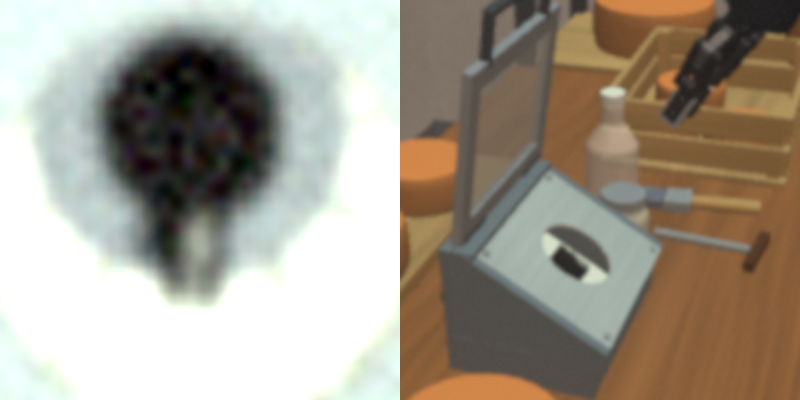

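The left panel shows the white line pointing downhill, from (203,215) to (195,295), as expected after about 157° clockwise. The right panel shows the cover standing open, the other things undisturbed and the gripper clear.

```bash
python3 -c "
from plant import *
print(sign_off())"
```

```text
the job is handed in; nothing more can be done
None
```

The cover stands open by itself, and the knob is turned about 157° clockwise, where the turning moment jumped to 1.8 N m against the pin. The gripper is clear, the job was handed in at about 20 s, and no verdict came back.

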